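# Close the drilling template over the block

### The arm

A 6-joint arm with a two-finger parallel gripper is mounted at the origin on a cart in front of the work surface, level with it; the furniture and walls round the work are solid. World frame = base frame: x ahead of the robot, y to its left, z up, the work surface at z = 0. Lengths are in m, angles in degrees, forces in N, time in s.
With the tool pointing down it reaches from about 0.325 to 0.775 m from the base axis. Payload 5.5 kg.
Tool frame: the origin (TCP) lies at the centre of the arm's flange, where the gripper is bolted on; the fingertips stand 182 mm ahead of it and the grasp point (between the pads) lies 163 mm ahead of it; z points along the fingers, y is the direction in which the jaws open and shut (so a half turn about z gives the same grasp; the last joint's range is limited). The gripper opens to 88 mm and grips with 3 to 60 N. Pads are 20 mm wide; open, the fingers measure 115 mm over their backs; the gripper's body (75 mm by 178 mm) begins 61 mm behind the grasp point.
Start: joints at [-72.691, 5.22, 70.514, -0, 104.267, -3.249], TCP at [0.211, -0.562, 0.405] pointing down, gripper open.
Joint ranges: [-164.24, 164.24], [-49.07, 125.15], [9.68, 141.18], [-86.29, 266.29], [3.28, 154.24], [-151.56, 151.56]. Speed limits (degrees/s): [147.25, 147.25, 172.46, 180, 180, 180].

### API

Orientations are given as [roll, pitch, yaw] about the fixed x, y, z axes, in that order (R = Rz(yaw) Ry(pitch) Rx(roll)).
In Python, from station import r gives the robot as it stands. The module is installed in compiled form; this text tells all that it offers. Calls block until the motion is done:
- r.reach(position, orientation): joint-space move of the TCP to a pose.
- r.servo_line(position, rotation=None, speed=0.15): straight line of the TCP; rotation=None keeps the orientation; speed is the mean speed in m/s.
- r.move_joints(angles): joint-space move.
- r.let_go() and r.grab(squeeze=None): open the fingers fully, or close them until they stop; squeeze is the grip in N (None keeps the last).
- r.wait(seconds).
- r.inverse_kinematics(position, orientation): joint angles nearest the present ones, or None.
- r.sense(): the state.
- r.snapshot(name): name is "scene" or "top"; returns a dict with "frame" (400x640x3 uint8, red, green, blue), "fx", "fy", "cx", "cy" (pixels), "R" (3x3) and "t" (3): a world point X has camera coordinates R X + t. Camera axes: x right, y down, z forward; pixel columns grow to the right and rows downward; lengths in m; the calibration is good to about 2 mm. A picture is of the moment at which its call begins. There is no depth.
A pose or a line that the arm cannot do raises r.IKError and nothing moves.
- r.hand_in(): hands the job in, once; it reports no verdict.
The state is a dict: "clock": time; "joints": joint angles; "joint_vel": joint speeds; "joint_torque": joint torques, N m; "tcp_pos": TCP position; "orientation": TCP orientation; "contact_force": force on the tool from outside, world axes, zero at the start; "torque": the same for the moment, N m; "opening": finger opening in m.
Only numpy, scipy, OpenCV 4.12 (cv2) and the standard library are available. Lean on these libraries where they do the work, as an engineer would, in place of code of your own. Each camera call takes 0.05 s, during which the arm holds its last target.

### The job

First push the wooden block along the channel of the drilling jig until it is fully home against the stop at the far end, and then flip the hinged template leaf over its spine so that it lies flat on the other side, over the block. Do it all by pushing with the fingertips: do not grip or lift anything, press gently, and leave the things round the jig where they are.

Things in the scene. Friction and masses are not known exactly. Their poses are not given: they have to be found in the camera images.
- jig: Plywood drilling jig, fixed to the bench. Origin on the bench surface under the spine; x along the spine away from the robot, y left, z up (yaw within 0.35 rad of the world's). Base board x -100 to 60, y -76 to 60 mm, 8 mm thick. Spine: wooden bar x -60 to 60, y -10 to 10, top z 38 mm. Left of it a rest bar, y 40 to 52, top z 40 mm, under the leaf.
- stop (a point): Middle of the near face of the channel's end stop, at jig x 30, y -34, z 23 mm; axes as the jig's. The channel runs along x to the right of the spine: 48 mm wide (y -58 to -10), floor z 8 mm, between the spine and an outer rail 12 mm wide (both x -60 to 60, top z 38 mm), open at its near end.
- block_center (a point): Centre of the loose pale wooden block, 100 long x 45 wide x 30 mm high, about 0.1 kg, lying lengthwise in the channel (1.5 mm play each side), near end sticking out towards the robot. Site y axis along its length, z up. Starts 25 to 55 mm short of the stop. Home: centre at jig x -20 mm, near end at x -70 mm, still 10 mm outside the rails.
- pin (a point): Middle of the hinge pin, at jig x 0, y 0, z 44 mm; axes as the jig's. The leaf turns about its x axis. The hinge is stiff (about 0.16 N m of friction): the leaf stays at any angle at which it is left and does not fall; 2 to 3 N at its free edge turn it.
- leaf (a joint): Angle of the hinged template leaf, rad: 0 = flat on the left (+y) side of the spine, pi/2 = upright, pi (end stop) = flat on the right (-y) side over the channel, 2 mm above the block. Starts between 0 and 0.4.
- leaf_edge (a point): Middle of the leaf's free edge at half its thickness, 120 mm from the pin; x along the spine, y from the pin to the edge. The leaf is a plywood plate 8 mm thick, 115 mm along the spine (jig x -57 to 57), 8 to 120 mm from the pin, with two steel bushings. Flat, its underside is 40 mm over the bench; on the left it overhangs the base by 60 mm with only bench beneath, so a fingertip fits under.
- tin: Bystander, to be left alone: open grey metal tin of screws, 76 x 79 x 40 mm high, standing 0.17 m from the jig's origin at its far right; origin at the centre of its underside.
- tape: Bystander, to be left alone: tape measure, 35 x 102 x 64 mm high, standing about 0.23 m to the right of the jig's spine; origin at the centre of its underside.
- brush: Bystander, to be left alone: glue brush, 34 x 170 x 18 mm, lying across beyond the far end of the jig; origin at the centre of its underside.
Not all that is in view belongs to the job. What is shaped like the part that bears block_center but purple or red is not meant.

How it is judged (in metres and radians):
On the way, in this order (a step that is already met when the one before it is completed fails the run):
1. the block is home against the stop while the leaf is still on its first side (x of block_center in the frame of jig between -0.0235 and -0.015 m and y of block_center in the frame of jig between -0.04 and -0.028 m and angle between block_center's own z axis and vertical below 0.08 rad and value of joint leaf below 1.2 rad), for 0.2 s.
2. the leaf lies flat on the other side (value of joint leaf above 3.07159 rad), for 0.2 s.
At the end, for the whole second after the job is handed in: The block is against the stop (no more than 3.5 mm short of it), level in the channel and at rest, and the leaf lies flat on the right side (within 0.07 rad of its end stop) (x of block_center in the frame of jig between -0.0235 and -0.015 m and y of block_center in the frame of jig between -0.04 and -0.028 m and angle between block_center's own z axis and vertical below 0.08 rad and value of joint leaf above 3.07159 rad and linear speed of block below 0.02 m/s); the robot touches nothing.
It fails at once if the block is lifted out of its channel or tipped (height (world z) of block_center above 0.031 m or angle between block_center's own z axis and vertical above 0.2 rad).
It fails at once if the leaf or the block is gripped, struck or pressed hard (over 60 N) (contact force between the fingers and leaf above 60 N or contact force between the fingers and block above 60 N).
It fails at once if the leaf is pinched (pressed on both faces at once) (contact force between the fingers and leaf_c1 above 2 N and contact force between the fingers and leaf_c2 above 2 N).
It fails at once if a bystander (tin, tape measure, brush) is displaced (distance of any of tin, tape, brush from where it was at the start of the episode above 0.015 m).
It also fails if it takes over 51 s, if anything falls off the work surface, if the arm or the gripper's body presses on something with over 40 N, if the wrist force passes 120 N, or if a joint passes its speed limit or range.

## Working session

There is one attempt and no reset: what is moved stays moved. The work goes in short steps, each a Python script; the robot and the scene stay as the last script left them, time stands still between calls to the robot, and variables do not carry over. Pictures are saved under pics/ and viewed, and the job is handed in when it is done.

```bash
mkdir -p pics; python3 - <<'E'
from station import r
import cv2,pickle
for n in("scene","top"):
    s=r.snapshot(n); pickle.dump(s,open(n+".pkl","wb"))
    cv2.imwrite(f"pics/{n}0.png",s["frame"][:,:,::-1]); print(n,s["fx"],s["cx"],s["cy"],s["R"],s["t"])
s=r.sense();print(s)
E
```

```text
scene 416.80660613226314 312.6977526480513 197.94372692083 [[-0.84601863 -0.53313555 -0.00435594]
 [-0.29821988  0.4799781  -0.82503693]
 [ 0.44194727 -0.69669758 -0.56506203]] [0.4949996  0.26506969 0.57391389]
top 510.73194444961536 326.4732971623275 202.08448664131615 [[-0.00241851 -0.99999615  0.00136075]
 [-0.98337655  0.00213125 -0.18156545]
 [ 0.18156185 -0.00177725 -0.98337792]] [-0.03658254  0.59148502  1.1401384 ]
{'clock': 0.1, 'joints': array([-7.26918870e+01,  5.25941439e+00,  7.05737118e+01, -7.40977211e-04,
        1.04267230e+02, -3.24851916e+00]), 'joint_vel': array([ 0.03238976,  0.02106417, -0.19512159,  0.04318106,  0.03326943,
       -0.05898405]), 'joint_torque': array([ 4.30489657e-03, -4.47858131e+01, -4.07569420e+01,  7.02617015e-02,
        2.85172218e-02, -1.23042669e-04]), 'tcp_pos': array([ 0.21069423, -0.5618493 ,  0.4036257 ]), 'orientation': array([-1.79899764e+02, -4.96961595e-03,  2.05564458e+01]), 'contact_force': array([-0.15791436,  0.27197632, -0.0093457 ]), 'torque': array([-0.01492465, -0.04942075,  0.03964951]), 'opening': 0.08758281455168844}
```

View pics/scene0.png

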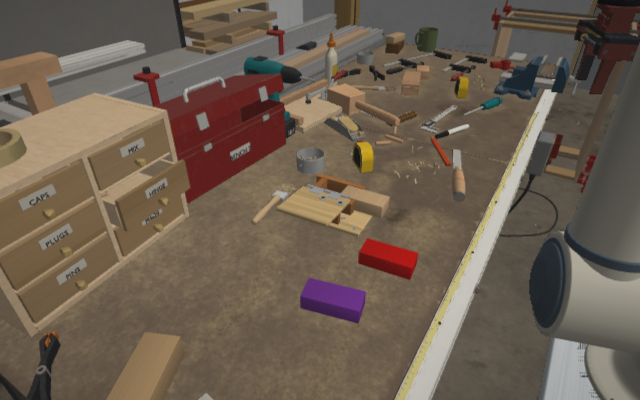

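View pics/top0.png

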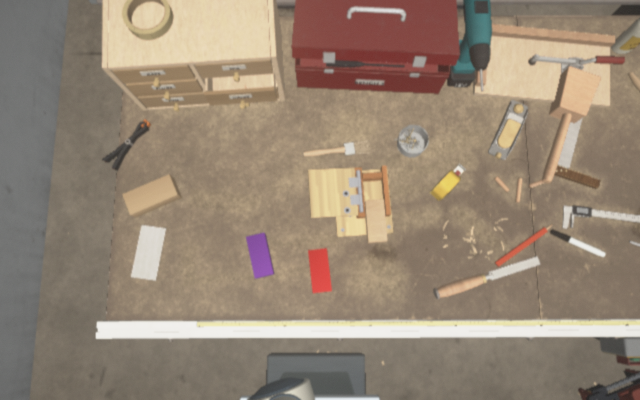

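```bash
python3 - <<'E'
import cv2
a=cv2.imread("pics/top0.png")[130:255,290:430];cv2.imwrite("pics/topc.png",cv2.resize(a,None,fx=5,fy=4.8*5/4.8*0.96,interpolation=cv2.INTER_CUBIC)[:600])
a=cv2.imread("pics/scene0.png")[140:250,240:400];cv2.imwrite("pics/scenec.png",cv2.resize(a,None,fx=5,fy=5,interpolation=cv2.INTER_CUBIC))
E
```

```text
(no output)
```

View pics/topc.png

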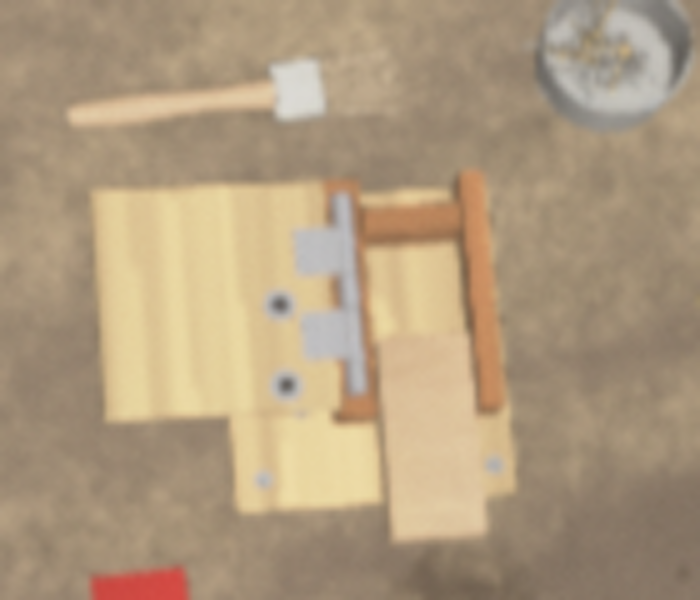

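View pics/scenec.png

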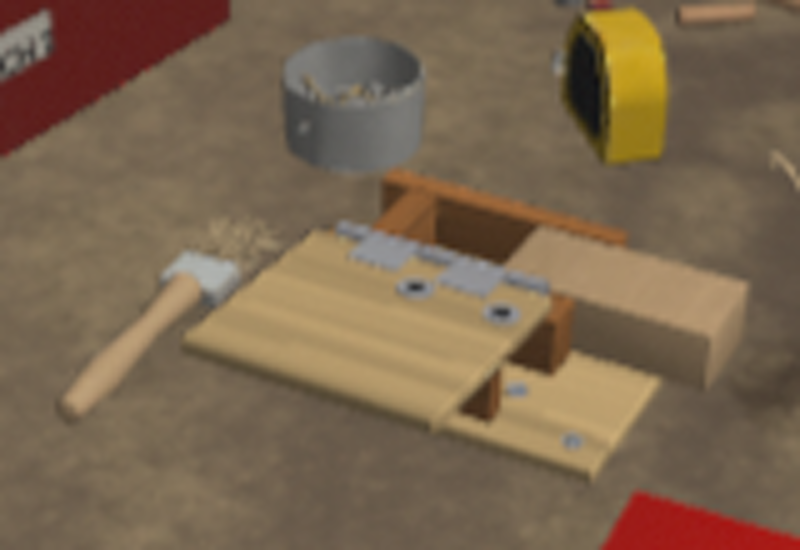

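The top view shows the jig at about (350,200). The natural-wood block in its channel spans (366,200) to (387,242), and the leaf is on the left, hinge at x≈360. Block candidates:
- Pale block in the channel, (376,220). This is the one described.
- Purple block, (260,255): excluded by colour.
- Red block, (319,270): excluded by colour.
- Tan block, (150,195): not in the jig.

The crop confirms the choice: the block sits between the spine and the rail, with its near end sticking out towards the robot.

```bash
cat > fit.py <<'E'
import numpy as np,pickle
from scipy.optimize import least_squares
S={n:pickle.load(open(n+".pkl","rb")) for n in("scene","top")}
def proj(n,X):
    s=S[n];c=s["R"]@X+s["t"];return np.array([s["fx"]*c[0]/c[2]+s["cx"],s["fy"]*c[1]/c[2]+s["cy"]])
def leafpt(x,rr,h,a): # h: offset normal (top face +4)
    return [x,rr*np.cos(a)-h*np.sin(a),44+rr*np.sin(a)+h*np.cos(a)]
def T(p,X):
    c,s=np.cos(p[2]),np.sin(p[2]);X=np.array(X)/1000
    return np.array([p[0]+c*X[0]-s*X[1],p[1]+s*X[0]+c*X[1],X[2]])
top=lambda a,b:(290+a/5,130+b/4.8)
sc=lambda a,b:(240+a/5,140+b/5)
obs=[("top",top(238,512),lambda p:[-100,60,8]),("top",top(516,492),lambda p:[-100,-76,8]),
("top",top(105,422),lambda p:leafpt(-57,120,4,p[3])),("top",top(93,190),lambda p:leafpt(57,120,4,p[3])),
("top",top(502,410),lambda p:[-60,-70,38]),("top",top(484,170),lambda p:[60,-70,38]),("top",top(458,172),lambda p:[60,-58,38]),
("top",top(392,540),lambda p:[p[4]-50,-34+22.5,38]),("top",top(486,535),lambda p:[p[4]-50,-34-22.5,38]),
("top",top(470,333),lambda p:[p[4]+50,-34-22.5,38]),
("scene",sc(185,337),lambda p:leafpt(57,120,4,p[3])),("scene",sc(435,425),lambda p:leafpt(-57,120,4,p[3])),
("scene",sc(597,473),lambda p:[-100,60,8]),("scene",sc(748,285),lambda p:[p[4]-50,-34-22.5,38]),("scene",sc(710,328),lambda p:[p[4]-50,-34+22.5,38])]
f=lambda p:np.concatenate([proj(n,T(p,g(p)))-np.array(o) for n,o,g in obs])
if __name__=="__main__":
    q=least_squares(f,[0.55,-0.05,0,0.1,-60],x_scale=[.1,.1,.1,.1,10],loss="soft_l1");print(q.x);print(q.fun.reshape(-1,2).round(1))
    np.save("p.npy",q.x)
E
python3 fit.py
```

```text
[ 6.18398107e-01 -1.16977082e-01  6.34000234e-02  9.43371818e-02
 -7.05226298e+01]
[[-0.5  0.3]
 [ 0.4  0.7]
 [-0.1 -0.3]
 [-0.6  0.3]
 [ 0.8 -0.4]
 [-0.   0.4]
 [ 0.2  0.3]
 [ 0.2 -0.3]
 [ 0.5 -0.5]
 [ 0.1 -0.4]
 [-0.9  0.4]
 [ 0.  -0.5]
 [-0.5  0.3]
 [ 0.4 -0.3]
 [ 0.5  1.8]]
```

```bash
cat > lib.py <<'E'
import numpy as np
from scipy.spatial.transform import Rotation as Ro
from fit import T
p=np.load("p.npy"); yaw=p[2]; L=182.
def down(): return [180,0,np.degrees(yaw)]
def tip_down(x,y,z): return T(p,[x,y,z+L])
def tilt(th,sg=1):
    z=np.array([0,-np.sin(th),-np.cos(th)]);y=np.array([sg,0,0.]);x=np.cross(y,z)
    R=Ro.from_euler('z',yaw).as_matrix()@np.column_stack([x,y,z])
    return Ro.from_matrix(R).as_euler('xyz',degrees=True)
def tcp(P,th,x=0): # P=(y,z) tip centre, jig mm
    return T(p,[x,P[0]+L*np.sin(th),P[1]+L*np.cos(th)])
def path(a,th,adv=0,r=100.,h=10.):
    u=np.array([np.sin(th),np.cos(th)]);n=np.array([-np.cos(th),np.sin(th)])
    t=np.array([np.cos(a),np.sin(a)]);m=np.array([np.sin(a),-np.cos(a)]);pin=np.array([0,44.])
    if a<np.pi/2-th: P=120*t+4*m-20*u-h*n
    else: P=r*t+m*(4+h*abs(n@m))
    return pin+P-adv*m
E
python3 - <<'E'
from station import r
from lib import *
for sg in(1,-1):
  for th in(45,55):
    t=np.radians(th);o=tilt(t,sg);out=[]
    for a in np.radians([5,30,60,90,120,150,180]):
        q=r.inverse_kinematics(tcp(path(a,t),t),o);out.append(None if q is None else np.round(q).astype(int).tolist())
    print(sg,th,out,path(.094,t))
for x in(-150,-80): print(r.inverse_kinematics(tip_down(x,-34,18),down()))
E
```

```text
1 45 [[19, 20, 85, -43, 90, 21], [18, 16, 84, -43, 93, 17], [15, 13, 83, -44, 94, 12], [10, 10, 83, -45, 92, 7], [5, 10, 85, -45, 87, 4], [1, 11, 87, -45, 82, 4], [0, 13, 89, -46, 78, 6]] [112.77460897  30.06785121]
1 55 [[22, 24, 84, -51, 94, 25], [21, 20, 83, -52, 96, 21], [18, 16, 84, -53, 96, 16], [13, 13, 85, -54, 93, 12], [8, 12, 87, -55, 88, 10], [5, 14, 89, -55, 84, 11], [3, 16, 91, -56, 80, 14]] [109.19840026  31.61800548]
-1 45 [None, None, None, None, None, None, None] [112.77460897  30.06785121]
-1 55 [None, None, None, None, None, None, None] [109.19840026  31.61800548]
[-2.27324758e+01 -7.35639042e+00  1.03844592e+02 -2.54444375e-14
  8.35117986e+01  6.36349705e+01]
[-1.95547757e+01  2.85052310e+00  9.39123450e+01 -2.54444375e-14
  8.32371319e+01  6.68126705e+01]
```

```bash
python3 - <<'E'
from station import r
from lib import *
r.grab(5)
r.reach(tip_down(-155,-34,110),down())
r.servo_line(tip_down(-155,-34,20),speed=.12)
f0=r.sense()["contact_force"].copy()
ex=np.array([np.cos(yaw),np.sin(yaw),0])
print(r.sense()["clock"],f0)
x=-140;r.servo_line(tip_down(x,-34,20),speed=.08)
while x<-79:
    x+=3 if x<-90 else 1.5
    r.servo_line(tip_down(x,-34,20),speed=.04)
    f=(r.sense()["contact_force"]-f0);print(x,f.round(1))
    if abs(f@ex)>12: break
r.wait(.2)
s=r.sense();print(s["clock"],s["contact_force"]-f0, s["tcp_pos"]-tip_down(x,-34,20))
import pickle,cv2
for n in("scene","top"):
    s=r.snapshot(n);pickle.dump(s,open(n+"1.pkl","wb"));cv2.imwrite(f"pics/{n}1.png",s["frame"][:,:,::-1])
a=cv2.imread("pics/top1.png")[130:255,290:430];b=cv2.imread("pics/scene1.png")[140:250,240:400]
cv2.imwrite("pics/c1.png",np.vstack([cv2.resize(a,(560,300),interpolation=2),cv2.resize(b,(560,300),interpolation=2)]))
E
```

```text
4.1167 [-0.65803586  0.52651077 -0.14708896]
-137 [ 0.7 -0.4  0.3]
-134 [ 1.4 -0.6  0.8]
-131 [-0.  -1.4  1. ]
-128 [ 0.3 -1.1  0.3]
-125 [ 0.8 -1.4  0.3]
-122 [ 0.5 -1.1  0.1]
-119 [ 0.5 -0.6 -0. ]
-116 [1.1 0.1 0.1]
-113 [ 0.2 -0.4  0.3]
-110 [ 0.2 -0.8  0.7]
-107 [ 1.4 -0.8  0.2]
-104 [ 0.9 -1.3  0.4]
-101 [ 0.8 -0.7 -0.1]
-98 [ 0.5 -0.2  0.1]
-95 [ 0.2 -0.4 -0.6]
-92 [ 0.8  0.5 -0.8]
-89 [ 1.2 -0.9  0.8]
-87.5 [ 0.4 -1.6  0.5]
-86.0 [ 0.5 -0.4 -0.1]
-84.5 [ 1.2 -0.5  0.4]
-83.0 [1.6 0.1 1.6]
-81.5 [0.3 0.  0.1]
-80.0 [ 0.  -1.7  0.7]
-78.5 [-4.7  0.2  2.5]
10.65 [-3.96055359 -0.18077061  3.07916292] [-3.84146041e-04 -7.42511625e-05 -2.47257720e-05]
```

View pics/c1.png

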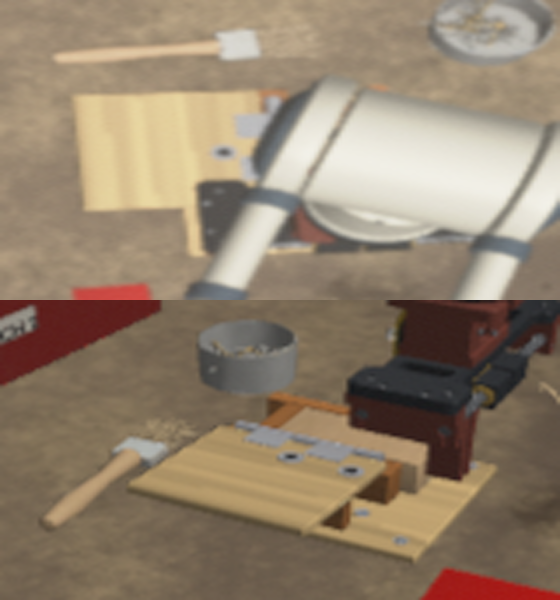

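The gripper is at the block's near end and the block now reaches the far cross-bar. The force has only just started to rise, so I'll push on until it is clearly against the stop, then back off and check.

```bash
python3 - <<'E'
from station import r
from lib import *
f0=np.array([-.2,0,0]);x=-78.5
while x<-74:
    x+=.5; r.servo_line(tip_down(x,-34,20),speed=.03); f=r.sense()["contact_force"]-f0; print(x,f.round(1))
    if f[0]<-14: break
r.wait(.3)
print((r.sense()["tcp_pos"]-tip_down(x,-34,20)).round(4))
r.servo_line(tip_down(-120,-34,20),speed=.12)
r.servo_line(tip_down(-140,-34,130),speed=.25)
r.reach(tcp([230,150],np.pi/4),tilt(np.pi/4))
import pickle,cv2
for n in("scene","top"):
    s=r.snapshot(n);pickle.dump(s,open(n+"2.pkl","wb"));cv2.imwrite(f"pics/{n}2.png",s["frame"][:,:,::-1])
a=cv2.imread("pics/top2.png")[130:255,290:430];b=cv2.imread("pics/scene2.png")[140:250,240:400]
cv2.imwrite("pics/c2.png",np.vstack([cv2.resize(a,(560,300),interpolation=2),cv2.resize(b,(560,300),interpolation=2)]))
print(r.sense()["clock"])
E
```

```text
-78.0 [-6.2  0.2  4.1]
-77.5 [-9.4 -0.2  5.3]
-77.0 [-11.9  -0.8   7.2]
-76.5 [-14.3  -0.6   8.6]
[-0.0015 -0.0002  0.    ]
14.45
```

View pics/c2.png

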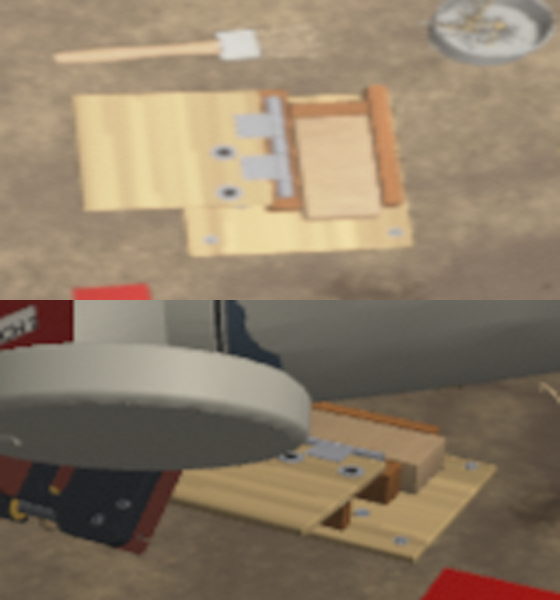

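The enlarged top view shows the block's far end flush with the cross-bar at crop row ~115, and its near end just past the rail end at ~215. The 14 N reaction confirms it is home. Next, the flip.

```bash
python3 - <<'E'
from station import r
from lib import *
th=np.pi/4
r.servo_line(tcp([165,22],th),speed=.2)
f0=r.sense()["contact_force"].copy()
r.servo_line(tcp([122,20],th),speed=.12)
print((r.sense()["contact_force"]-f0).round(1))
for d in range(3,100,6):
    P=path(np.radians(d),th,1.)
    r.servo_line(tcp(P,th),speed=.09)
    f=r.sense()["contact_force"]-f0;print(d,f.round(1))
    if np.linalg.norm(f)>20: print("STOP");break
import cv2
s=r.snapshot("scene");cv2.imwrite("pics/s3.png",s["frame"][:,:,::-1])
s=r.snapshot("top");cv2.imwrite("pics/t3.png",s["frame"][:,:,::-1])
print(r.sense()["clock"])
E
```

```text
[-0.1 -0.4 -1.2]
3 [-0.5  0.4 -0.7]
9 [-0.6 -1.2 -1.3]
15 [-0.4 -0.2 -1.1]
21 [-0.5 -0.1 -1.6]
27 [-0.3 -1.  -1.4]
33 [-0.2  0.3 -0.6]
39 [-0. -0. -2.]
45 [-1.5 -0.2 -1.3]
51 [ 0.9  0.8 -1.1]
57 [-0.5  0.4 -1.6]
63 [ 0.4  0.8 -1.2]
69 [-0.2  0.6 -1.4]
75 [-0.2  0.6 -1.6]
81 [-0.3  0.1 -0.7]
87 [-0.6 -0.4 -1.2]
93 [ 0.4  0.4 -1.8]
99 [-0.9  0.7 -0.9]
20.6917
```

View pics/s3.png

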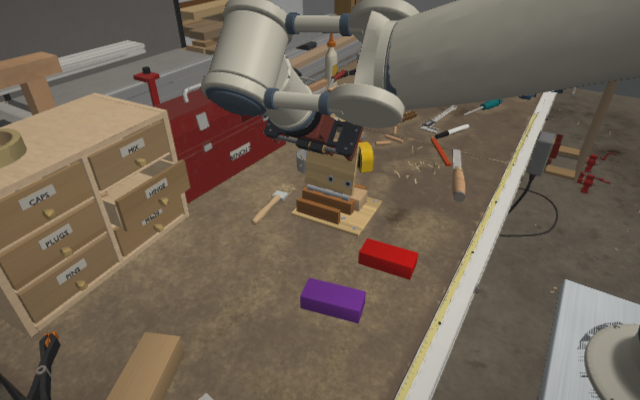

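View pics/t3.png

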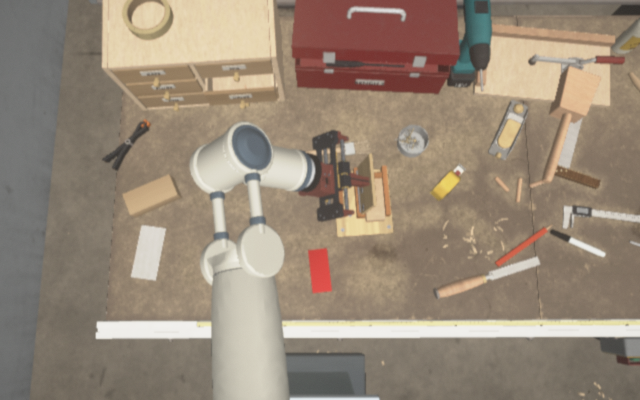

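The leaf is upright at about (335,170) in the scene view, with the fingers behind its former underside. I'll carry on over.

```bash
python3 - <<'E'
from station import r
from lib import *
th=np.pi/4
f0=np.array([-.3,.2,-1.2]);f0[:]=f0
for d in list(range(105,178,6))+[180]:
    r.servo_line(tcp(path(np.radians(d),th,1.),th),speed=.09)
    f=r.sense()["contact_force"];print(d,f.round(1))
    if np.linalg.norm(f)>20: print("STOP");break
P=path(np.pi,th,1.)
for k in range(16):
    if f[2]>10: break
    P=P-np.array([0,.7]); r.servo_line(tcp(P,th),speed=.03); f=r.sense()["contact_force"];print(P[1].round(1),f.round(1))
r.wait(.3);print(r.sense()["clock"],r.sense()["contact_force"])
import cv2
s=r.snapshot("scene");cv2.imwrite("pics/s4.png",cv2.resize(s["frame"][120:250,230:420,::-1],None,fx=4,fy=4,interpolation=2))
E
```

```text
105 [-0.4  0.1 -0.4]
111 [ 0.5 -0.1  0.7]
117 [-0.3  1.  -0.1]
123 [-0.  -0.2  0.5]
129 [ 0.3 -0.1 -1. ]
135 [ 0.2 -0.  -0.3]
141 [0.5 0.6 0.3]
147 [-0.7  0.5  0.3]
153 [ 0.5  0.6 -0.1]
159 [0.9 0.3 0.8]
165 [ 0.1  0.2 -0. ]
171 [ 0.3 -0.  -0.6]
177 [-0.2  0.1 -0.4]
180 [-0.8  1.4  4.7]
53.4 [-3.1  2.9  8.1]
52.7 [-1.8  3.6  8.9]
52.0 [-4.6  4.2 10.5]
25.45 [-4.63548232  4.60159394 11.26955912]
```

View pics/s4.png

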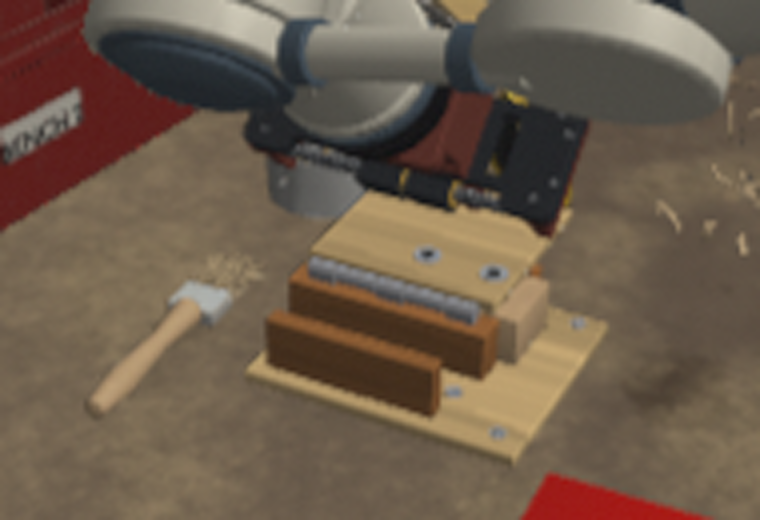

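```bash
python3 - <<'E'
from station import r
from lib import *
import cv2,pickle
th=np.pi/4
r.servo_line(tcp([-95,80],th),speed=.1)
r.servo_line(tcp([60,220],th),speed=.3)
r.servo_line(tcp([220,220],th),speed=.3)
print(r.sense()["clock"],r.sense()["contact_force"].round(1))
from fit import proj,leafpt
s=r.snapshot("top");f=np.ascontiguousarray(s["frame"][:,:,::-1])[130:255,290:430];K=6
a=cv2.resize(f,None,fx=5,fy=4.8,interpolation=2);
def m(X,c):
    q=proj("top",T(p,X));cv2.circle(a,(int((q[0]-290)*5),int((q[1]-130)*4.8)),3,c,-1)
for x in(-57,57):
    m(leafpt(x,120,-4,np.pi),(0,0,255));m(leafpt(x,120,-4,np.pi-.1),(255,0,0))
for y in(-11.5,-56.5): m([-70,y,38],(0,255,0))
cv2.imwrite("pics/t5.png",a)
s=r.snapshot("scene");cv2.imwrite("pics/s5.png",cv2.resize(s["frame"][120:250,230:420,::-1],None,fx=4,fy=4,interpolation=2))
E
```

```text
27.4667 [ 0.6 -0.8  0. ]
```

View pics/t5.png

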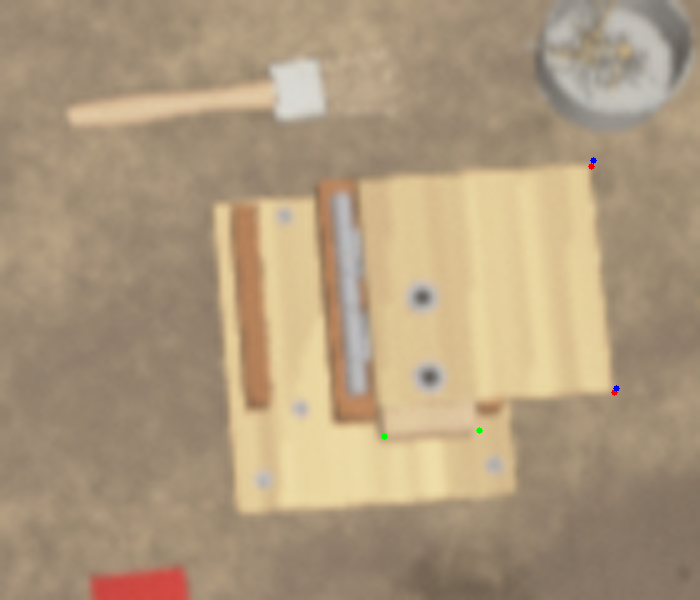

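View pics/s5.png

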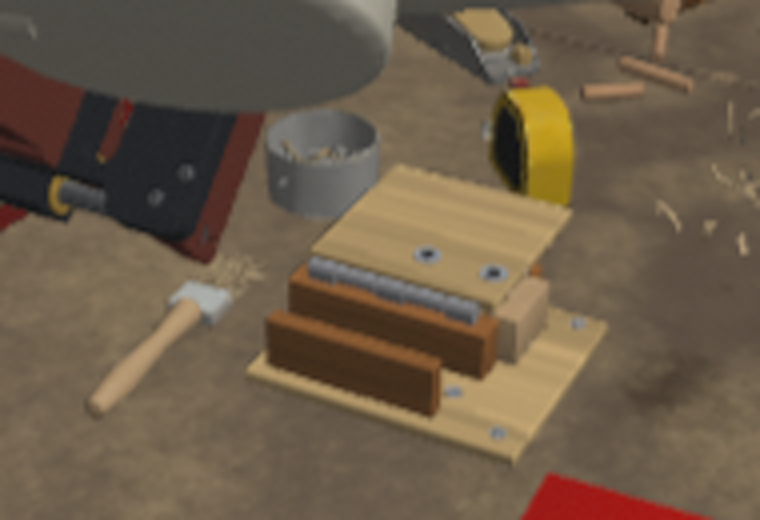

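```bash
python3 -c "
from station import r
r.hand_in();print(r.sense()['clock'])"
```

```text
the job is handed in; nothing more can be done
the job is handed in; nothing more can be done
```

I pushed the block home and flipped the leaf over it, then handed the job in. The robot's clock read about 27.5 s of the 51 s at the last check, and no verdict was reported.

- **Block:** I pushed it with closed, vertical fingers, about 50 mm along the channel, until the stop pushed back with about 14 N (wrist reading). In the final pictures its near end matches the projected home position (jig x −70 mm) to about a pixel.
- **Leaf:** I pushed it over with the fingers tilted 45°, contact staying light until it met its end stop, where I pressed with about 11 N. After I backed off, its free corners lie on the projection for π rad. That comparison alone can't resolve 0.07 rad (0.1 rad moves a corner only about a pixel), so I rely on the firm contact at the expected height and the stiff hinge.
- **Surroundings:** the tin and brush sit where they were in the top view, and the tape measure looks unmoved in the scene view. The arm was clear, with about 0 N of contact force, at hand-in.

No check failed or disagreed.

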